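Hold the curing torch on the round window

TASK

Lift the pen-shaped curing torch out of its wooden holder and, with its nose down, press it onto the middle of the round window of the sloped curing jig, square to the window, gently pushing the sprung window about half-way down its 12 mm travel. Keep it so for at least three seconds and finish still holding the torch pressed there; do not let go or put it down. Leave the jig with the square window, the scissors, the thread spool and the bead box alone.

Things in the scene. Friction and masses are not known exactly. Their poses are not given: they have to be found in the camera images.
- torch_mid (a point): The curing torch: aluminium pen torch, 130 mm long, 90 g or so, standing nose down and nearly upright in the holder. Straight barrel 24 mm in diameter from 26 mm above the nose to the tail; the nose is a flat-ended cylinder 16 mm in diameter, 18 mm long. This point is on its axis half-way along, 65 mm from the nose; z runs from nose to tail. In the holder, the nose stands 10 mm and the tail 140 mm above the bench, so the upper 90 mm is free to grip
- torch_nose (a point): Centre of the torch's flat nose face, on its axis; z runs from nose to tail
- holder: Light wooden block 70 x 100 x 50 mm (x, y, z), fixed to the bench; origin at the centre of its underside. The torch stands loosely (2 mm play) in a 26 mm hole, 40 mm deep, at y = -20 mm; another, narrower hole at y = +28 mm is empty
- round_jig: The jig with the round window. Base plate 106 x 90 x 10 mm under a grey box with a 76 mm wide face sloped 20 degrees, low side to the jig's own -x; origin at the centre of the underside, z up; fixed to the bench, its yaw varies by up to 0.5 rad
- round_window_top (a point): Centre of the round window's top face, moving with it. The window is a flat steel disc 32 mm in diameter with a dark filter glass 18 mm across in its middle, standing 18 mm proud of the sloped face, about 69 mm above the bench; z is its outward normal, leaning 20 degrees from vertical to the jig's -x (the robot's side)
- round_window (a joint): How far the round window is pressed in along its normal, in m: about 0 at rest, stop at 0.012; return spring 450 N/m (about 2.7 N at half-way)
- square_jig: The jig with the square window (42 mm square), same build as the other, not to be used. Base plate 106 x 90 x 10 mm under a grey box with a 76 mm wide face sloped 20 degrees, low side to the jig's own -x; origin at the centre of the underside, z up; fixed to the bench, its yaw varies by up to 0.5 rad
- square_window_top (a point): Centre of the square window's top face; z is its outward normal
- square_window (a joint): How far the square window is pressed in, in m; leave it alone
- scissors: Small scissors lying flat, 155 mm long, 10 mm thick, black finger loops, origin near the pivot; bystander
- spool: Thread spool standing upright, 32 mm in diameter, 34 mm high, origin under its centre; bystander
- bead_box: Open wooden box 90 x 130 x 35 mm with compartments, origin under its centre; bystander
There are look-alikes about, which are no part of the job. Leave any blue, purple or turquoise look-alike of the round_jig alone.

How it is judged (in metres and radians):
On the way, in this order (a step that is already met when the one before it is completed fails the run):
1. the torch is held in the gripper with its nose clear above the holder (height (world z) of torch_nose above 0.07 m and contact force between the fingers and torch above 1 N and contact force between torch and holder below 0.05 N), for 0.2 s.
2. the torch's nose is pressed on the round window, centred, square and lightly, for 3 s (distance between torch_nose and round_window_top below 0.008 m and angle between the z axis of torch_nose and the z axis of round_window_top, either way round below 0.15 rad and value of joint round_window between 0.003 and 0.0095 m and contact force between torch and round_jig between 0.8 and 8 N and contact force between the fingers and torch above 1 N), for 3 s.
At the end, for the whole second after the job is handed in: The torch, still gripped and at rest, has its nose within 8 mm of the middle of the round window, its axis within 0.15 rad of the window's normal, the window pressed 3 to 9.5 mm in, the force between torch and jig 0.8 to 8 N (all of step 2 and linear speed of torch below 0.02 m/s and contact force between torch and holder below 0.05 N); the arm keeps its last pose, push and grip.
It fails at once if the torch is driven against the round jig with more than 20 N (contact force between torch and round_jig above 20 N).
It fails at once if the square window is pressed (value of joint square_window above 0.003 m).
It fails at once if the scissors is shifted by more than 20 mm (distance of scissors from where it was at the start of the episode above 0.02 m).
It fails at once if the spool is shifted by more than 20 mm (distance of spool from where it was at the start of the episode above 0.02 m).
It fails at once if the bead box is shifted by more than 20 mm (distance of bead_box from where it was at the start of the episode above 0.02 m).
It also fails if it takes over 45 s, if anything falls off the work surface, if the arm or the gripper's body presses on something with over 40 N, if the wrist force passes 120 N, or if a joint passes its speed limit or range.

ROBOT

A 7-joint arm with a two-finger parallel gripper is mounted at the origin on the work surface. World frame = base frame: x ahead of the robot, y to its left, z up, the work surface at z = 0. Lengths are in m, angles in degrees, forces in N, time in s.
With the tool pointing down it reaches from about 0.4 to 0.9 m from the base axis. Payload 5.6 kg.
Tool frame: the origin (TCP) lies midway between the tips of the shut fingers; the grasp point (between the pads) lies ctrl.pinch_z behind it (ctrl.pinch_z is the distance from the TCP to the grasp point, in m); z points along the fingers, y is the line along which they close (so a half turn about z gives the same grasp; the last joint's range is limited). The gripper opens to 92 mm and grips with 3 to 60 N. Pads are 20 mm wide; open, the fingers measure 128 mm over their backs; the gripper's body (75 mm by 189 mm) begins 69 mm behind the grasp point.
Start: joints at [-76.318, 26.786, -0.665, 91.828, 0.344, 61.387, -3.226], TCP at [0.181, 0.624, 0.215] pointing down, gripper open.
Joint ranges: [-144.91, 144.91], [-17.63, 115.5], [-89.93, 88.59], [15.96, 139.68], [-74.01, 254.01], [8.47, 105.57], [-167.45, 167.45]. Speed limits (degrees/s): [147.25, 147.25, 180, 180, 180, 180, 180].

INTERFACE

Orientations are given as [roll, pitch, yaw] about the fixed x, y, z axes, in that order (R = Rz(yaw) Ry(pitch) Rx(roll)).
In Python, from rig import ctrl gives the robot as it stands.
- The arm moves only by the tool drive_tool, never from a script. Its argument "rows" is text: rows parted by semicolons, each of 7 numbers parted by spaces: the turn, a rotation vector about the tool's x, y, z in degrees, then the shift along the tool's x, y, z in mm, then the finger opening in mm, from 0 to 91.9. A call has 1 to 20 rows; each row is the pose to reach, as a shift and turn from the pose commanded when the call began, along the tool's axes at that moment; what a row does not reach only later rows make up. A row lasts 1/8 s, in which the tool goes at most 62.5 mm and 10.7 degrees, less where a joint would pass 70% of its speed; a pose out of reach is approached as far as the arm can. A call with a gripper value outside its range is refused whole. The fingers move at their own pace and stop on an object; the grip force is fixed at half the most. Time passes only in rows, so rows that repeat a pose let the fingers close. It gives the time, the measured TCP pose, the force, the opening and the grip force at its end, in the units of the state.
- ctrl.sense(): the state, without advancing time (a new reading comes with each control period).
- ctrl.grab_frame(name): name is "side" or "top"; returns a dict with "pixels" (420x560x3 uint8, red, green, blue), "depth" (420x560 float32, m along the optical axis (not along the pixel's ray), 0 where there is no reading), "fx", "fy", "cx", "cy" (pixels), "R" (3x3) and "t" (3): a world point X has camera coordinates R X + t. Camera axes: x right, y down, z forward; pixel columns grow to the right and rows downward; lengths in m; the calibration is good to about 2 mm. A picture is of the moment at which its call begins.
- ctrl.hand_in(): hands the job in; it is judged then, once.
The state is a dict: "t": time; "joints": joint angles; "dq": joint speeds; "joint_torque": joint torques, N m; "ee_pos": TCP position; "ee_rot": TCP orientation; "contact_force": force on the tool from outside, world axes, zero at the start; "torque": the same for the moment, N m; "grip_width": opening from 0.0 (shut) to 1.0 (fully open); "grip_force": force on a finger pad.
Only numpy, scipy, OpenCV 4.12 (cv2) and the standard library are available. Lean on these libraries where they do the work, as an engineer would, in place of code of your own. Each camera call takes 0.05 s, during which the arm holds its last target. There are 200 camera calls.

## Working session

There is one attempt and no reset: what is moved stays moved. The work goes in short steps, Python scripts to look and compute and a tool call to move; the robot and the scene stay as the last step left them, time stands still between calls to the robot, and variables do not carry over. Pictures are saved under pics/ and viewed, at most 10 in all, crops included, and the job is handed in when it is done.

Besides the shell and the picture viewer there is one more tool, called after ">>>" by a JSON object that holds its "op" and its "data", one argument or row to a line. drive_tool: Moves the arm, as the interface text tells. Its arguments: {"type":"object","properties":{"rows":{"type":"string"}},"required":["rows"]}

```bash
mkdir -p pics; ls; python3 - <<'E'
from rig import ctrl
import cv2,pickle
print(ctrl.pinch_z, ctrl.sense())
for n in("side","top"):
    f=ctrl.grab_frame(n); pickle.dump(f,open(f"{n}0.pkl","wb"))
    cv2.imwrite(f"pics/{n}0.png",f["pixels"][:,:,::-1]); print(n,f["fx"],f["cx"],f["cy"],-f["R"].T@f["t"],f["R"])
E
```

```text
pics
0.0187 {'t': 0.0, 'joints': array([-76.31807382,  26.83576332,  -0.6639397 ,  91.88000572,
         0.34371882,  61.38666063,  -3.2263717 ]), 'dq': array([ 0.05095513, -0.06317568,  0.00610467,  0.07205849,  0.01064184,
       -0.05315563, -0.03685927]), 'joint_torque': array([ 5.05239541e-05, -5.20572567e+01, -1.20490592e-02, -2.43751556e+01,
       -5.65903564e-02,  1.71712053e-02,  1.59151236e-04]), 'ee_pos': array([0.18066738, 0.62378576, 0.21364964]), 'ee_rot': array([-1.79899806e+02,  7.38220951e-03,  1.63849285e+02]), 'contact_force': array([ 0.30452599,  0.43238366, -0.73330215]), 'torque': array([0.03421497, 0.04595695, 0.03244805]), 'grip_force': 0.0, 'grip_width': 0.9987458106131443}
side 513.4540778663408 272.28241184423274 207.07241384310143 [0.26946654 0.7462312  0.71588592] [[-0.9469709  -0.32131607 -0.00144822]
 [-0.19854115  0.58866503 -0.78361655]
 [ 0.2526411  -0.74177453 -0.62124312]]
top 380.1383654384124 282.08609617188966 214.7257208081846 [0.40128466 0.00503887 1.04818658] [[ 0.02239728 -0.99971263 -0.00854529]
 [-0.99205391 -0.0211656  -0.12402037]
 [ 0.12380387  0.01125511 -0.99224288]]
```

View pics/top0.png

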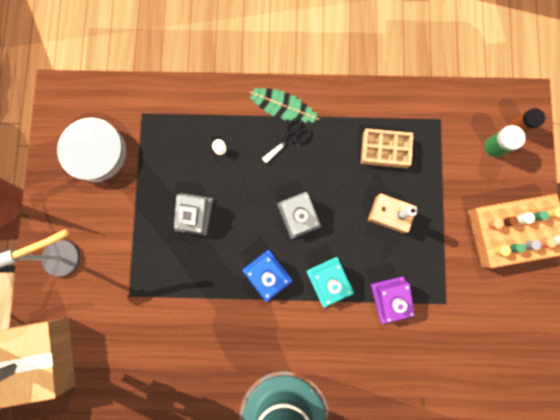

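View pics/side0.png

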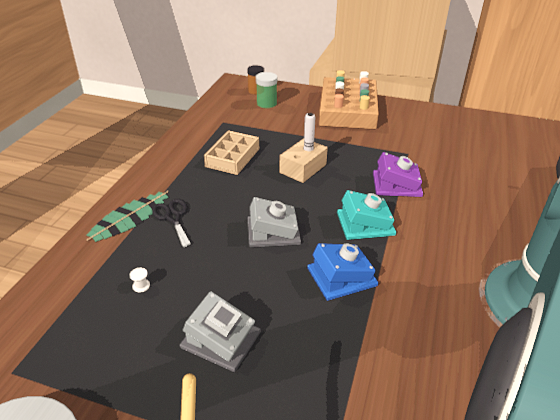

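```bash
cat > h.py <<'E'
import numpy as np
def pts(f,us,vs):
    d=f["depth"][vs,us]
    c=np.stack([(us-f["cx"])/f["fx"]*d,(vs-f["cy"])/f["fy"]*d,d],-1)
    return (c-f["t"])@f["R"]
def ray(f,u,v,z):
    o=-f["R"].T@f["t"]; r=f["R"].T@np.array([(u-f["cx"])/f["fx"],(v-f["cy"])/f["fy"],1])
    return o+r*(z-o[2])/r[2]
def cloud(f):
    v,u=np.mgrid[:420,:560]; return pts(f,u,v)
E
python3 - <<'E'
import cv2,pickle,numpy as np
from h import *
T=pickle.load(open("top0.pkl","rb"));S=pickle.load(open("side0.pkl","rb"))
def crop(f,u,v,h): return cv2.resize(f["pixels"][v-h:v+h,u-h:u+h,::-1],(390,290 if 0 else 390),interpolation=cv2.INTER_CUBIC)[:,:]
a=np.hstack([crop(T,300,215,32),crop(T,400,211,32)])
b=np.hstack([crop(S,275,220,45),crop(S,308,145,45)])
cv2.imwrite("pics/crop.png",cv2.resize(np.vstack([a,b]),(600,600)))
for n,f in(("top",T),("side",S)):
    P=cloud(f)
    print(n,[np.round(P[v,u],4) for u,v in ([(300,215),(405,211),(390,212)] if n=="top" else [(278,209),(310,117),(310,130),(295,165)])])
    x,y,z=P[...,0],P[...,1],P[...,2]
    # torch points above holder
    m=(z>.07)&(z<.16)&(abs(y+.32)<.12)&(abs(x-.53)<.12)&(f["depth"]>0)
    q=P[m]; print("torch n",len(q),q.mean(0),q.min(0),q.max(0))
    for lo in(.07,.09,.11,.13): 
        s=q[(q[:,2]>lo)&(q[:,2]<lo+.02)]; print(lo,len(s),s.mean(0).round(4) if len(s) else 0, np.ptp(s,axis=0) if len(s) else 0)
    m=(z>.055)&(z<.09)&(abs(y)<.1)&(abs(x-.53)<.08)&(f["depth"]>0)
    q=P[m]; print("win n",len(q),q.mean(0),q.min(0),q.max(0)); np.save(n+"win.npy",q)
E
```

```text
top [array([ 0.524 , -0.0304,  0.0667]), array([ 0.5331, -0.287 ,  0.1174]), array([ 0.5395, -0.2692,  0.0475])]
torch n 153 [ 0.53053099 -0.29329564  0.12100431] [ 0.52079493 -0.30739982  0.07034565] [ 0.54368501 -0.28569761  0.14478705]
0.07 21 [ 0.5291 -0.2899  0.079 ] [0.01930336 0.0141038  0.01768436]
0.09 25 [ 0.529  -0.2898  0.0995] [0.0195778  0.01233915 0.0188992 ]
0.11 25 [ 0.5294 -0.2897  0.1198] [0.02081953 0.01300437 0.0191678 ]
0.13 82 [ 0.5317 -0.2964  0.1387] [0.02253728 0.02091402 0.01371822]
win n 535 [ 0.54637907 -0.02394116  0.06304957] [ 0.50847902 -0.06212895  0.05506329] [0.5841824  0.01983087 0.0751474 ]
side [array([ 0.5199, -0.0248,  0.0683]), array([ 0.5287, -0.287 ,  0.1403]), array([ 0.527 , -0.2864,  0.1066]), array([ 0.5451, -0.2301,  0.0396])]
torch n 284 [ 0.52976816 -0.29054736  0.10917389] [ 0.51962708 -0.30545734  0.07043099] [ 0.54327877 -0.28139448  0.14235191]
0.07 70 [ 0.5296 -0.29    0.0802] [0.02331401 0.01692051 0.01940053]
0.09 72 [ 0.5291 -0.29    0.1002] [0.02206293 0.01978141 0.0196416 ]
0.11 75 [ 0.5297 -0.2895  0.12  ] [0.02151331 0.01706942 0.01933343]
0.13 67 [ 0.5308 -0.2928  0.1371] [0.02309686 0.0212436  0.01233781]
win n 629 [ 0.54331692 -0.01929449  0.0622151 ] [ 0.50710836 -0.05866205  0.05501922] [0.58394993 0.02147698 0.07539049]
```

View pics/crop.png

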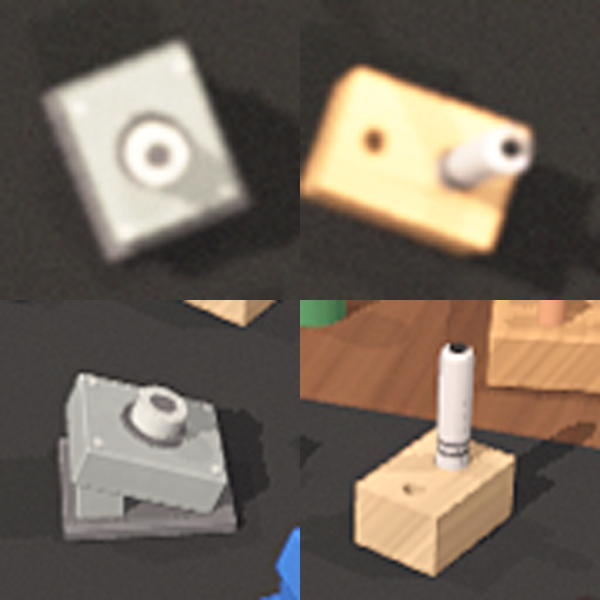

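```bash
python3 - <<'E'
import cv2,pickle,numpy as np
from scipy.optimize import least_squares
from h import *
F={n:pickle.load(open(n+"0.pkl","rb")) for n in("top","side")}
allq=[]
for n,f in F.items():
    P=cloud(f);x,y,z=P[...,0],P[...,1],P[...,2];ok=f["depth"]>0
    q=P[ok&(z>.065)&(z<.132)&(abs(y+.297)<.03)&(abs(x-.53)<.03)]
    for nm,qq in((n,q),)+((("both",np.vstack(allq+[q])),) if allq else ()):
        g=lambda p:np.hypot(qq[:,0]-p[0]-p[2]*(qq[:,2]-.1),qq[:,1]-p[1]-p[3]*(qq[:,2]-.1))-.012
        r=least_squares(g,[.532,-.297,0,0],loss="soft_l1",f_scale=.001); print(nm,"torch@z=.1",r.x.round(4),abs(r.fun).mean())
    allq.append(q)
    # jig
    q=P[ok&(z>.025)&(np.hypot(x-.535,y+.026)<.045)]
    k=q
    pl=np.array([.535,-.026,.05]);nn=np.array([-.33,-.1,.94])
    best=None;rng=np.random.default_rng(0)
    for i in range(500):
        a,b,c=q[rng.choice(len(q),3,False)];m=np.cross(b-a,c-a);m/=np.linalg.norm(m)+1e-12;m*=np.sign(m[2])
        if m[2]<.85 or m[2]>.98: continue
        s=(abs((q-a)@m)<.0015).sum()
        if best is None or s>best[0]: best=(s,a,m)
    s,a,m=best;i=q[abs((q-a)@m)<.002];c=i.mean(0);m=np.linalg.svd(i-c)[2][2];m*=np.sign(m[2])
    h=(q-c)@m;t=q[(h>.015)]
    print(n,len(i),"normal",m.round(3),"tilt",np.degrees(np.arccos(m[2])).round(1),"yaw",np.degrees(np.arctan2(-m[1],-m[0])).round(1),"hmax",np.percentile(h,[95,99]),len(t))
    e1=np.cross(m,[0,0,1]);e1/=np.linalg.norm(e1);e2=np.cross(m,e1)
    ab=np.stack([(t-c)@e1,(t-c)@e2],-1);(cc,rad)=cv2.minEnclosingCircle(ab.astype(np.float32))
    for w in(cc,ab.mean(0)): print(" window top",(c+w[0]*e1+w[1]*e2+.018*m).round(4),rad)
E
```

```text
top torch@z=.1 [ 0.5329 -0.2987 -0.0064 -0.0019] 0.00034698963018219096
top 461 normal [-0.314 -0.136  0.94 ] tilt 20.0 yaw 23.5 hmax [0.01776008 0.01962604] 101
 window top [ 0.5225 -0.0342  0.069 ] 0.015870356932282448
 window top [ 0.5228 -0.0348  0.069 ] 0.015870356932282448
side torch@z=.1 [ 0.5319 -0.2988  0.0121  0.004 ] 0.0013921038322526392
both torch@z=.1 [ 0.5322 -0.2988  0.0053  0.0009] 0.0011845015864912966
side 536 normal [-0.312 -0.131  0.941] tilt 19.8 yaw 22.8 hmax [0.01768058 0.01913902] 116
 window top [ 0.5231 -0.0338  0.0687] 0.017888395115733147
 window top [ 0.5215 -0.0329  0.0682] 0.017888395115733147
```

```bash
cat >> h.py <<'E'
from scipy.spatial.transform import Rotation as Ro
def row(p0,e0,p1,R1):
    R0=Ro.from_euler("xyz",e0,degrees=True)
    return (R0.inv()*R1).as_rotvec(degrees=True).round(1), (1000*R0.inv().apply(np.array(p1)-p0)).round(1)
E
python3 - <<'E'
from h import *
from rig import ctrl
s=ctrl.sense();p,e=s["ee_pos"],s["ee_rot"]
for t,y in(((.45,.3,.215),115),((.5325,-.2988,.2137),61)): print(row(p,e,t,Ro.from_euler("xyz",[180,0,y],degrees=True)))
E
```

```text
(array([-0.1,  0. , 48.9]), array([-348.8, -236.2,   -0.8]))
(array([-1.000e-01,  1.000e-01,  1.029e+02]), array([-594.6, -788.4,    1.3]))
```

Look-alikes, in top-view pixels:
- **Jigs:** the round grey jig is at (300,215). Blue (268,278), turquoise (331,282) and purple (393,299) are round look-alikes, and the grey one at (188,215) has a square window.
- **Torch:** the white pen in the holder is at (405,211). The bottles at (510,138) and the vials in the rack at (520,230) are not it.

The crop shows a grey jig with a round disc and dark glass, and a white torch standing in the two-hole block. I'm choosing those two.

>>> {"op": "drive_tool", "data": {
  "rows": "0 0 49 -349 -236 0 91; 0 0 49 -349 -236 0 91; 0 0 49 -349 -236 0 91; 0 0 49 -349 -236 0 91; 0 0 49 -349 -236 0 91; 0 0 49 -349 -236 0 91; 0 0 103 -595 -788 0 91; 0 0 103 -595 -788 0 91; 0 0 103 -595 -788 0 91; 0 0 103 -595 -788 0 91; 0 0 103 -595 -788 0 91; 0 0 103 -595 -788 0 91; 0 0 103 -595 -788 0 91; 0 0 103 -595 -788 0 91; 0 0 103 -595 -788 0 91; 0 0 103 -595 -788 0 91; 0 0 103 -595 -788 0 91; 0 0 103 -595 -788 0 91; 0 0 103 -595 -788 0 91"
}}

```text
t: 2.48
ee_pos: [0.5334, -0.2956, 0.2142]
ee_rot: [-179.9, -0.1, 61.0]
contact_force: [0.8, -0.7, 0.1]
grip_width: 0.991
grip_force: 0.0
```

```bash
python3 - <<'E'
from h import *
from rig import ctrl
ctrl.grab_frame("top")
s=ctrl.sense();p,e=s["ee_pos"],s["ee_rot"];print(p,e)
print(row(p,e,(.5325,-.2988,.0735),Ro.from_euler("xyz",[180,0,61],degrees=True)))
E
```

```text
[ 0.53358324 -0.29541993  0.21435401] [-1.79944231e+02 -8.50502255e-02  6.10255618e+01]
(array([-0.1, -0.1,  0. ]), array([ -3.7,   0.8, 140.8]))
```

>>> {"op": "drive_tool", "data": {
  "rows": "0 0 0 -4 1 40 91; 0 0 0 -4 1 70 91; 0 0 0 -4 1 100 91; 0 0 0 -4 1 125 91; 0 0 0 -4 1 140 91; 0 0 0 -4 1 140 91; 0 0 0 -4 1 140 91"
}}

```text
t: 3.4
ee_pos: [0.5328, -0.302, 0.0756]
ee_rot: [179.9, -0.0, 60.9]
contact_force: [-0.2, 0.3, -0.4]
grip_width: 0.991
grip_force: 0.0
```

```bash
python3 - <<'E'
from h import *
from rig import ctrl
import cv2
a=ctrl.grab_frame("top");b=ctrl.grab_frame("side")
cv2.imwrite("pics/g.png",np.hstack([cv2.resize(f["pixels"][v-60:v+60,u-60:u+60,::-1],(400,400)) for f,u,v in((a,405,211),(b,305,130))]))
s=ctrl.sense();p,e=s["ee_pos"],s["ee_rot"];print(p,e)
print(row(p,e,(.5325,-.2988,.0735),Ro.from_euler("xyz",[180,0,61],degrees=True)))
E
```

```text
[ 0.53279324 -0.30227454  0.0757279 ] [ 1.79886297e+02 -2.08536671e-02  6.08587950e+01]
(array([ 0.1, -0. , -0.1]), array([ 2.9, -2. ,  2.2]))
```

View pics/g.png

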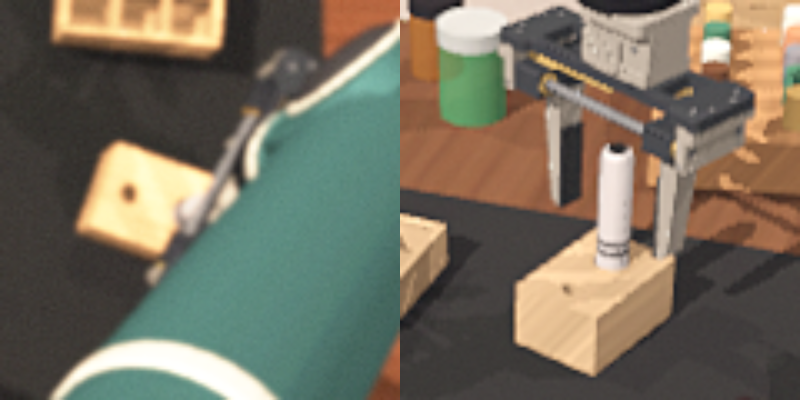

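The fingers straddle the torch in the side view (barrel at about (615,205) in the crop), clear of the holder. I'll make a small correction and close.

>>> {"op": "drive_tool", "data": {
  "rows": "0 0 0 3 -2 2 91; 0 0 0 3 -2 2 91; 0 0 0 3 -2 2 15; 0 0 0 3 -2 2 15; 0 0 0 3 -2 2 15; 0 0 0 3 -2 2 15; 0 0 0 3 -2 2 15; 0 0 0 3 -2 2 15; 0 0 0 3 -2 2 15; 0 0 0 3 -2 2 15; 0 0 0 3 -2 2 15; 0 0 0 3 -2 2 15"
}}

```text
t: 5.0
ee_pos: [0.5318, -0.2984, 0.0726]
ee_rot: [180.0, -0.0, 60.8]
contact_force: [0.1, -0.1, 0.2]
grip_width: 0.253
grip_force: 30.0
```

Gripped at about 23 mm opening with 30 N. Lifting.

>>> {"op": "drive_tool", "data": {
  "rows": "0 0 0 0 0 -15 15; 0 0 0 0 0 -30 15; 0 0 0 0 0 -50 15; 0 0 0 0 0 -75 15; 0 0 0 0 0 -100 15; 0 0 0 0 0 -120 15; 0 0 0 0 0 -130 15; 0 0 0 0 0 -130 15; 0 0 0 0 0 -130 15; 0 0 0 0 0 -130 15"
}}

```text
t: 6.25
ee_pos: [0.5313, -0.2982, 0.2017]
ee_rot: [-179.9, 0.0, 60.8]
contact_force: [0.1, 0.4, -0.8]
grip_width: 0.252
grip_force: 30.0
```

```bash
python3 - <<'E'
from h import *
from rig import ctrl
import cv2
b=ctrl.grab_frame("side")
cv2.imwrite("pics/lift.png",cv2.resize(b["pixels"][0:200,200:400,::-1],(600,600)))
s=ctrl.sense();p,e=s["ee_pos"],s["ee_rot"];print(p,e,s["grip_width"],s["contact_force"])
R0=Ro.from_euler("xyz",e,degrees=True)
n=np.array([-.313,-.134,.940]);n/=np.linalg.norm(n);w=np.array([.5225,-.034,.0688])
V=Ro.from_euler("xyz",[180,0,86],degrees=True)
ax=np.cross([0,0,1],n);ax=ax/np.linalg.norm(ax)*np.arccos(n[2]);R1=Ro.from_rotvec(ax)*V
# nose is L below the TCP along the tool axis: TCP was .0726, nose .010
L=.0626
for h in(.05,): print(h,row(p,e,w+n*(L+h),R1), w+n*(L+h), R1.as_euler("xyz",degrees=True))
E
```

```text
[ 0.53139756 -0.29828406  0.20179266] [-1.79920329e+02  2.07996637e-02  6.08458579e+01] 0.25360668352596516 [-0.11855039 -0.43762147 -0.86194749]
0.05 (array([-15.5,  12.8, -24.9]), array([ 196.1, -159.9,   27.3])) [ 0.48724783 -0.04909198  0.17466915] [162.13983462  -8.94836552  87.40888459]
```

View pics/lift.png

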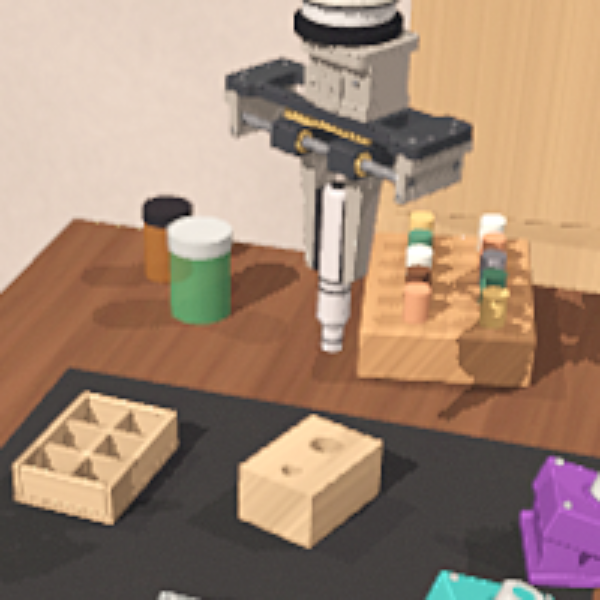

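The torch is out of the holder (nose at about (332,350) in the crop), upright in the hand. Moving to 50 mm above the window along its normal.

>>> {"op": "drive_tool", "data": {
  "rows": "-2 2 -3 25 -20 3 15; -4 4 -7 55 -45 8 15; -7 6 -11 90 -73 12 15; -10 8 -16 125 -102 17 15; -13 10.5 -20 160 -130 22 15; -15 12 -23 184 -150 25 15; -15.5 12.8 -24.9 196 -160 27 15; -15.5 12.8 -24.9 196 -160 27 15; -15.5 12.8 -24.9 196 -160 27 15; -15.5 12.8 -24.9 196 -160 27 15"
}}

```text
t: 7.55
ee_pos: [0.4881, -0.0504, 0.1757]
ee_rot: [162.1, -8.9, 87.3]
contact_force: [-0.1, -0.0, -1.5]
grip_width: 0.256
grip_force: 30.0
```

```bash
cat > look.py <<'E'
from h import *
from rig import ctrl
import cv2,sys
from scipy.optimize import least_squares
n=np.array([-.313,-.134,.940]);n/=np.linalg.norm(n);w=np.array([.5225,-.034,.0688])
b=ctrl.grab_frame("side");s=ctrl.sense();p,e=s["ee_pos"],s["ee_rot"]
R=Ro.from_euler("xyz",e,degrees=True);z=-R.as_matrix()[:,2]
print(p.round(4),e.round(2),s["contact_force"].round(2),"tool-axis err deg",np.degrees(np.arccos(z@n)).round(2))
cv2.imwrite("pics/"+sys.argv[1],cv2.resize(b["pixels"][100:260,190:350,::-1],(600,600),interpolation=cv2.INTER_CUBIC))
P=cloud(b)[b["depth"]>0];T=R.inv().apply(P-p)  # tool frame
m=(np.hypot(T[:,0],T[:,1])<.022)&(T[:,2]>.004)&(T[:,2]<.075)
t=T[m]
for lo in np.arange(.004,.075,.008):
    k=t[(t[:,2]>=lo)&(t[:,2]<lo+.008)]; 
    if len(k): print(round(lo,3),len(k),k.mean(0).round(4))
k=t[(t[:,2]<.034)]
f=lambda q:np.hypot(k[:,0]-q[0]-q[2]*k[:,2],k[:,1]-q[1]-q[3]*k[:,2])-.012
r=least_squares(f,[0,0,0,0],loss="soft_l1",f_scale=.001);print("torch axis in tool",r.x.round(4),abs(r.fun).mean())
E
python3 look.py pre.png
```

```text
[ 0.488  -0.0502  0.1757] [162.07  -8.87  87.33] [-0.5   0.1  -0.76] tool-axis err deg 0.13
0.004 50 [ 0.0089 -0.002   0.0082]
0.012 37 [ 0.0088 -0.0026  0.0162]
0.02 46 [ 0.0087 -0.0019  0.0237]
0.028 45 [ 0.0087 -0.0019  0.0322]
0.036 23 [ 0.0078 -0.0024  0.0398]
0.044 25 [ 0.0056 -0.0015  0.0483]
0.052 29 [ 0.0058 -0.0015  0.0557]
0.06 10 [ 0.0046 -0.0019  0.0616]
torch axis in tool [ 0.0002 -0.0006 -0.0347 -0.0083] 0.000990094668688717
```

View pics/pre.png

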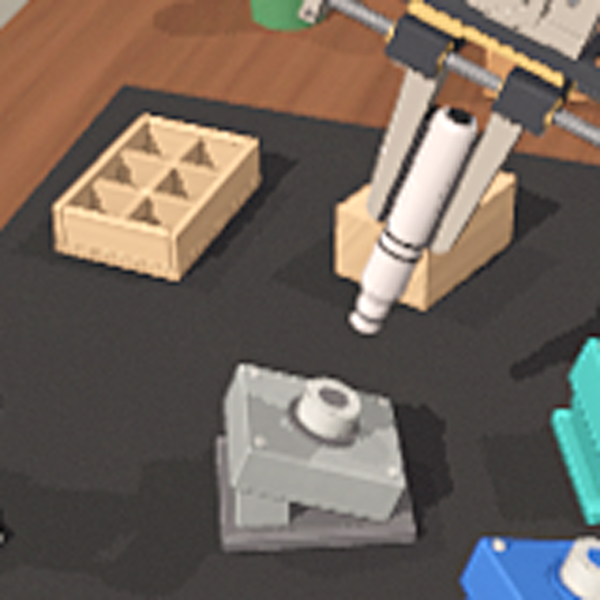

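The torch is held along the tool axis, with its nose at crop pixel (365,322), about 50 mm off the round window at (330,400). Approaching in two stages.

>>> {"op": "drive_tool", "data": {
  "rows": "0 0 0 0 0 10 15; 0 0 0 0 0 22 15; 0 0 0 0 0 33 15; 0 0 0 0 0 40 15; 0 0 0 0 0 43 15; 0 0 0 0 0 43 15; 0 0 0 0 0 43 15; 0 0 0 0 0 43 15"
}}

```text
t: 8.6
ee_pos: [0.5011, -0.0436, 0.1355]
ee_rot: [162.0, -8.9, 87.4]
contact_force: [1.0, -0.3, -1.1]
grip_width: 0.254
grip_force: 30.0
```

```bash
python3 look.py near.png; python3 - <<'E'
from h import *
from rig import ctrl
s=ctrl.sense();p,e=s["ee_pos"],s["ee_rot"]
n=np.array([-.313,-.134,.940]);n/=np.linalg.norm(n);w=np.array([.5225,-.034,.0688])
print(row(p,e,w+n*(.0626-.006),Ro.from_euler("xyz",[162.14,-8.95,87.41],degrees=True)))
E
```

```text
[ 0.5011 -0.0436  0.1355] [162.05  -8.91  87.42] [ 0.45  0.22 -0.41] tool-axis err deg 0.1
0.004 40 [ 0.0085 -0.0022  0.0084]
0.012 43 [ 0.0086 -0.0022  0.0162]
0.02 40 [ 0.0082 -0.0022  0.0244]
0.028 40 [ 0.009  -0.0015  0.0317]
0.036 24 [ 0.0077 -0.0029  0.0396]
0.044 29 [ 0.006  -0.0014  0.0485]
0.052 24 [ 0.0059 -0.0012  0.0566]
0.06 7 [ 0.0044 -0.0028  0.0623]
0.068 109 [ 0.004  -0.0025  0.0715]
torch axis in tool [-0.0007 -0.0008  0.0025 -0.0052] 0.000946647820654649
(array([0.1, 0. , 0. ]), array([ 0.1, -0.8, 14.1]))
```

View pics/near.png

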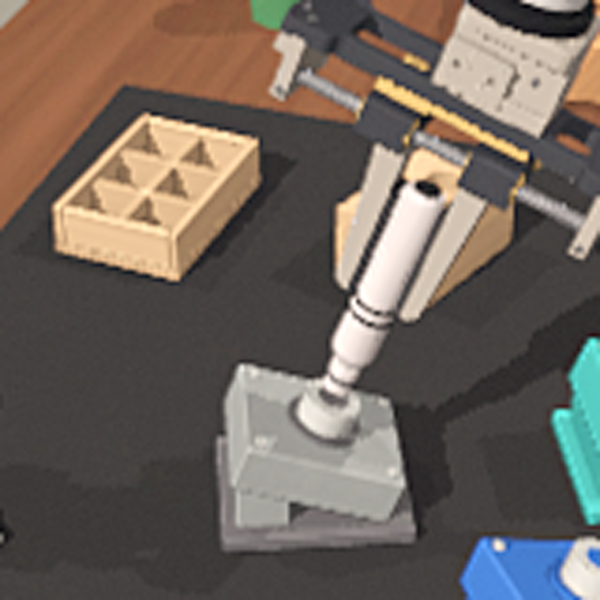

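The nose sits over the middle of the window at crop pixel (338,395), about 8 mm off. Pressing gently.

>>> {"op": "drive_tool", "data": {
  "rows": "0 0 0 0 -1 2 15; 0 0 0 0 -1 4 15; 0 0 0 0 -1 6 15; 0 0 0 0 -1 7 15; 0 0 0 0 -1 8 15; 0 0 0 0 -1 9 15; 0 0 0 0 -1 10 15; 0 0 0 0 -1 11 15; 0 0 0 0 -1 12 15; 0 0 0 0 -1 13 15; 0 0 0 0 -1 14 15; 0 0 0 0 -1 14 15; 0 0 0 0 -1 14 15; 0 0 0 0 -1 14 15"
}}

```text
t: 10.4
ee_pos: [0.5045, -0.0417, 0.1217]
ee_rot: [162.1, -8.9, 87.4]
contact_force: [-0.7, -0.4, 0.9]
grip_width: 0.255
grip_force: 30.0
```

```bash
cat > fin.py <<'E'
from h import *
from rig import ctrl
n=np.array([-.313,-.134,.940]);n/=np.linalg.norm(n);w=np.array([.5225,-.034,.0688])
F=[]
for i in range(12): b=ctrl.grab_frame("side");s=ctrl.sense();F.append(s["contact_force"]@n)
p,e=s["ee_pos"],s["ee_rot"];R=Ro.from_euler("xyz",e,degrees=True)
print("F.n",np.mean(F),np.std(F),s["t"],row(p,e,w+n*(.0626-.006),Ro.from_euler("xyz",[162.14,-8.95,87.41],degrees=True)))
P=cloud(b)[b["depth"]>0];h=(P-w)@n;d=np.linalg.norm((P-w)-h[:,None]*n,axis=1)
for a,c in((.0105,.0145),(.026,.034)):
    k=h[(d>a)&(d<c)&(h>-.021)&(h<.003)];print("ring",a,len(k),np.percentile(k,[10,25,50,75,90]).round(4))
E
python3 fin.py
```

```text
F.n 2.3579147364387087 0.4022370083816512 11.0 (array([0.1, 0. , 0. ]), array([ 0.1,  0.4, -0.2]))
ring 0.0105 62 [-0.0156 -0.012  -0.0076 -0.0067 -0.0057]
ring 0.026 176 [-0.0197 -0.0191 -0.0184 -0.0176 -0.0169]
```

Force net of the torch's weight is about 3 N, and the ring depth reads about 6–7 mm. Both agree with roughly half travel, so I'll hold here.

>>> {"op": "drive_tool", "data": {
  "rows": "0 0 0 0 0 0 15; 0 0 0 0 0 0 15; 0 0 0 0 0 0 15; 0 0 0 0 0 0 15; 0 0 0 0 0 0 15; 0 0 0 0 0 0 15; 0 0 0 0 0 0 15; 0 0 0 0 0 0 15; 0 0 0 0 0 0 15; 0 0 0 0 0 0 15; 0 0 0 0 0 0 15; 0 0 0 0 0 0 15; 0 0 0 0 0 0 15; 0 0 0 0 0 0 15; 0 0 0 0 0 0 15; 0 0 0 0 0 0 15; 0 0 0 0 0 0 15; 0 0 0 0 0 0 15; 0 0 0 0 0 0 15; 0 0 0 0 0 0 15"
}}

```text
t: 13.5
ee_pos: [0.5045, -0.0417, 0.1217]
ee_rot: [162.1, -8.9, 87.4]
contact_force: [-1.4, -0.4, 2.2]
grip_width: 0.254
grip_force: 30.0
```

>>> {"op": "drive_tool", "data": {
  "rows": "0 0 0 0 0 0 15; 0 0 0 0 0 0 15; 0 0 0 0 0 0 15; 0 0 0 0 0 0 15; 0 0 0 0 0 0 15; 0 0 0 0 0 0 15; 0 0 0 0 0 0 15; 0 0 0 0 0 0 15; 0 0 0 0 0 0 15; 0 0 0 0 0 0 15; 0 0 0 0 0 0 15; 0 0 0 0 0 0 15; 0 0 0 0 0 0 15; 0 0 0 0 0 0 15; 0 0 0 0 0 0 15; 0 0 0 0 0 0 15"
}}

```text
t: 15.5
ee_pos: [0.5045, -0.0417, 0.1217]
ee_rot: [162.1, -8.9, 87.4]
contact_force: [-1.2, -0.6, 1.4]
grip_width: 0.252
grip_force: 30.0
```

```bash
python3 fin.py; python3 look.py end.png|head -1
```

```text
F.n 2.1642740090789725 0.5787444143147698 16.1 (array([0.1, 0. , 0. ]), array([ 0.1,  0.4, -0.2]))
ring 0.0105 55 [-0.0148 -0.0104 -0.0081 -0.0063 -0.0058]
ring 0.026 183 [-0.0197 -0.0191 -0.0181 -0.0175 -0.017 ]
[ 0.5044 -0.0416  0.1217] [162.08  -8.9   87.41] [-2.3  -0.14  2.6 ] tool-axis err deg 0.07
```

View pics/end.png

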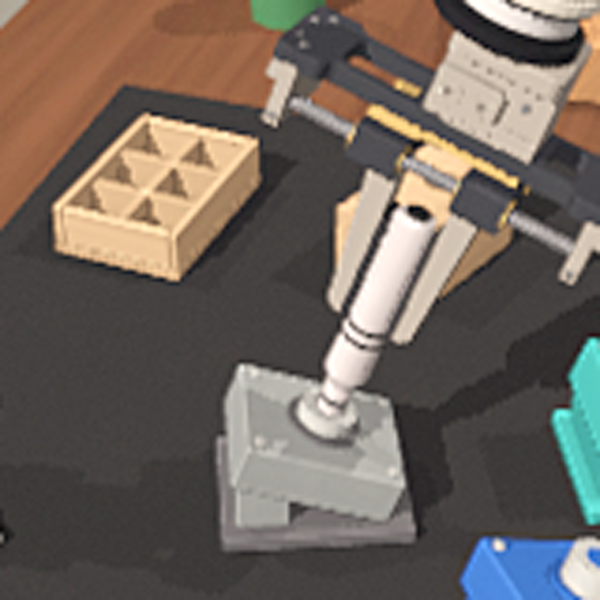

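The nose is centred and square on the round window at crop pixel (330,412), pressed about half-way and steady for over 5 s.

```bash
python3 -c "
from rig import ctrl
print(ctrl.hand_in())"
```

```text
the job is handed in; nothing more can be done
None
```

The job is handed in at about 16 s: the torch is still gripped and pressed square on the middle of the round window, about 6–7 mm in at about 3 N, and had been held there over 5 s; no verdict was returned.

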